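Reset the till hub under its push-latch flap

ROBOT

A 6-joint arm with a two-finger parallel gripper is mounted at the origin on the work surface. World frame = base frame: x ahead of the robot, y to its left, z up, the work surface at z = 0. Lengths are in m, angles in rad, forces in N, time in s.
With the tool pointing down it reaches from about 0.3 to 0.825 m from the base axis. Payload 5.4 kg.
Tool frame: the origin (TCP) lies at the very end of the fingers, on their centre line; the grasp point (between the pads) lies 19 mm behind it; z points along the fingers, x is the direction in which the jaws open and shut, and the axes are right-handed (so a half turn about z gives the same grasp; the last joint's range is limited). The gripper opens to 92 mm and grips with 3 to 60 N. Pads are 20 mm wide; open, the fingers measure 128 mm over their backs; the gripper's body (75 mm by 189 mm) begins 69 mm behind the grasp point.
Start: joints at [0.989, 0.158, 1.597, -0, 1.386, -0.21], TCP at [0.209, 0.536, 0.215] pointing down, gripper open.
Joint ranges: [-2.91, 2.91], [-0.94, 2.29], [0.18, 2.7], [-1.29, 4.43], [0.17, 2.64], [-3, 3]. Speed limits (rad/s): [2.57, 2.57, 3.14, 3.14, 3.14, 3.14].

INTERFACE

Orientations are given as a rotation vector (axis times angle).
In Python, from workcell import bot gives the robot as it stands. Calls block until the motion is done:
- bot.goto(position, orientation): joint-space move of the TCP to a pose.
- bot.line_to(position, rot=None, max_speed=0.15): straight line of the TCP; rot=None keeps the orientation; max_speed is the mean speed in m/s.
- bot.set_joints(angles): joint-space move.
- bot.set_gripper(opening, newtons=None): opening from 0.0 (shut) to 1.0 (fully open); newtons is the grip in N (None keeps the last); returns when the fingers have stopped.
- bot.hold(seconds).
- bot.inverse_kinematics(position, orientation): joint angles nearest the present ones, or None.
- bot.read_camera(name): name is "scene" or "side" or "wrist"; returns a dict with "pixels" (384x512x3 uint8, blue, green, red), "fx", "fy", "cx", "cy" (pixels), "R" (3x3) and "t" (3): a world point X has camera coordinates R X + t. Camera axes: x right, y down, z forward; pixel columns grow to the right and rows downward; lengths in m; the calibration is good to about 2 mm. A picture is of the moment at which its call begins. There is no depth.
A pose or a line that the arm cannot do raises bot.MotionError and nothing moves.
- bot.job_done(): hands the job in, once; it reports no verdict.
Readings, each from a call of its own:
- bot.current_clock(): time.
- bot.current_joints(): joint angles.
- bot.current_joint_vel(): joint speeds.
- bot.current_effort(): joint torques, N m.
- bot.current_ee_pos(): TCP position.
- bot.current_tool_rot(): TCP orientation.
- bot.current_contact_force(): force on the tool from outside, world axes, zero at the start.
- bot.current_ft_torque(): the same for the moment, N m.
- bot.current_opening(): opening from 0.0 (shut) to 1.0 (fully open).
Only numpy, scipy, OpenCV 4.12 (cv2) and the standard library are available. Lean on these libraries where they do the work, as an engineer would, in place of code of your own. Each camera call takes 0.05 s, during which the arm holds its last target.

TASK

The till hub has lost its link to the card reader: press the flap on top of the white hub so that it pops open, push the reset button under it all the way down and let it spring back, then push the flap shut and press it in so that it stays latched, flush with the top. Only press and push with the fingertips: nothing is gripped or picked up, and the things standing on the hub and around it are left where they are.

Things in the scene. Friction and masses are not known exactly. Their poses are not given: they have to be found in the camera images.
- hub: Till hub: plain white plastic box 220 (x) x 300 (y) x 60 mm, fixed to the counter. Origin: centre of its underside; x to its far side, y to its left, z up. In its top an opening 74 mm in x (-39 to +35) by 85 mm in y (7.5 to 92.5), 40 mm deep, holds the flap, flush, and the reset button below it. Reader, doll and pot stand on the rest of the top.
- flap_hinge (a point): Middle of the flap's hinge line, which runs along the hub's y at the robot-side edge of the opening, level with the hub's top: hub frame (-35, 50, 60) mm. Its axes are the hub's. The flap is a white plate 66 mm (hinge to free edge, towards hub +x when shut) x 80 mm wide x 4 mm, on a push-push latch with an opening spring (0.2 N m shut: about 4 N at 50 mm from the hinge).
- flap_edge (a point): Middle of the flap's free edge, on its outer (upper) face, 66 mm from the hinge; a thin grey line runs 8 mm inside it. Moves with the flap; its x points from hinge to free edge, its z out of the outer face. Popped open, the flap stands almost upright, outer face to the robot side: to shut it, push from that side, over and down to the far side, then press it in past flush.
- flap (a joint): Flap angle, rad. 0 = latched, flush with the hub's top; grows as the free edge rises. Pressed in to -0.10 (5 mm down at 50 mm from the hinge; hard stop -0.11) the latch clicks over: when let go, a shut flap springs up to about 1.4 rad in about 1 s, and one pushed down from open stays latched at 0. Pressed less far it does not click: it stays latched, or springs open again.
- reset_top (a point): Centre of the top face of the reset button, upright in the opening under the flap: grey, round, 28 mm across. At rest its top is 13 mm below the hub's top, 40 mm from the hinge on the free-edge side: hub frame (5, 50, 47) mm.
- reset (a joint): How far the reset button is pressed down, in m: 0 at rest, 0.005 fully down (about 5 N); it springs back.
- reader: Card reader, a black slab 115 x 70 x 20 mm lying on the right part of the hub's top. Origin: centre of its underside.
- doll: Egg-shaped wooden doll, 39 mm across, 45 mm tall, standing on the hub's top beyond the flap. Origin: centre of its foot.
- pot: Six-sided white ceramic pot, 50 mm across, 36 mm tall, standing on the hub's top at its left robot-side corner. Origin: centre of its foot.
- calculator: Beige desk calculator, 130 x 150 x 22 mm, on the counter left of the hub. Origin: centre of its underside.
- phone: White phone, 145 x 70 x 9 mm, lying on the counter right of the hub. Origin: centre of its underside.
- pencup: Steel pen cup, 68 mm across, 90 mm tall (pens reach 140 mm), on the counter at the far left. Origin: centre of its foot.
There are look-alikes about, which are no part of the job. Of the things like the doll, leave any that is black or yellow; of the rest the larger one is meant.

How it is judged:
By the outcome, as a careful person would: the job done as asked, in the order asked, and still so for the second after the job is handed in, with the robot touching nothing.
It also fails if it takes over 42 s, if anything falls off the work surface, if the arm or the gripper's body presses on something with over 40 N, if the wrist force passes 120 N, or if a joint passes its speed limit or range.

## Working session

There is one attempt and no reset: what is moved stays moved. The work goes in short steps, each a Python script; the robot and the scene stay as the last script left them, time stands still between calls to the robot, and variables do not carry over. Pictures are saved under pics/ and viewed, and the job is handed in when it is done.

```bash
mkdir -p pics; ls; python3 - <<'E'
from workcell import bot
import cv2,numpy as np
print(bot.current_clock())
for n in ["scene","side","wrist"]:
    c=bot.read_camera(n); cv2.imwrite(f"pics/{n}0.png",c["pixels"])
    np.savez(f"pics/{n}0.npz",**c)
    print(n,c["fx"],c["cx"],c["cy"],(-c["R"].T@c["t"]).round(3),c["R"].round(2).tolist())
print(bot.current_clock(),bot.current_tool_rot(),bot.current_opening())
E
```

```text
pics
0.0
scene 392.0969905483937 254.49150067259282 194.9738745862191 [ 1.299 -0.073  0.716] [[0.12, 0.99, -0.02], [0.65, -0.09, -0.76], [-0.75, 0.08, -0.65]]
side 465.8357922860402 250.5525450282502 190.63652729431874 [0.332 0.967 1.051] [[-0.97, -0.23, -0.0], [-0.16, 0.68, -0.72], [0.16, -0.7, -0.7]]
wrist 292.8637182980422 254.2283342077204 196.89108075787604 [0.148 0.559 0.385] [[0.36, 0.93, -0.0], [0.91, -0.35, 0.23], [0.22, -0.09, -0.97]]
0.15 [ 2.59337315e+00  1.77218539e+00 -2.12578639e-03] 1.0005467417651355
```

View pics/scene0.png

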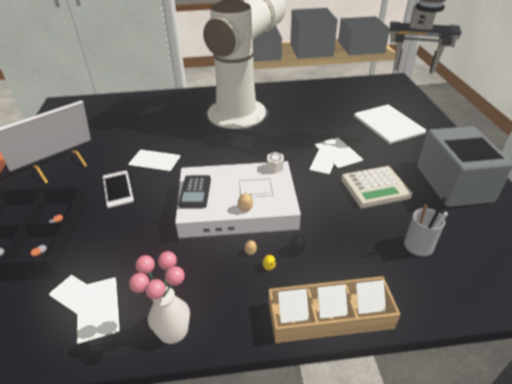

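View pics/side0.png

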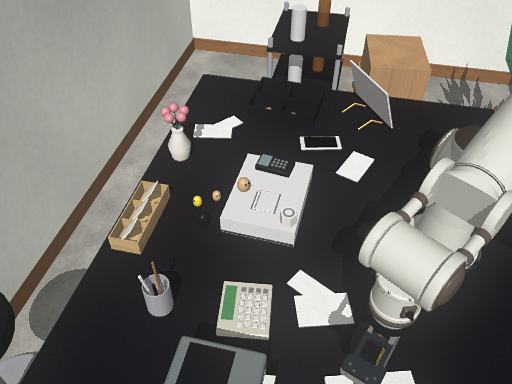

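View pics/wrist0.png

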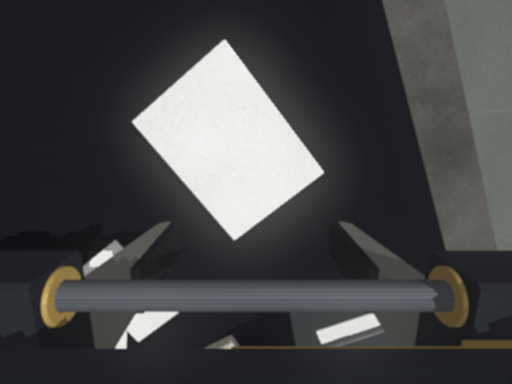

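The scene view shows the white hub around (237,198), with the flap outline at (256,187), the reader at (195,190), the pot at (275,162) and the doll at (245,202). The look-alike eggs stand on the counter at (250,247), (269,262) and (297,242). Next I'll enlarge both views.

```bash
python3 - <<'E'
import cv2
a=cv2.imread("pics/scene0.png")[145:275,165:315]
cv2.imwrite("pics/sc_crop.png",cv2.resize(a,None,fx=5,fy=4.6*5/5,interpolation=cv2.INTER_CUBIC)[:598])
b=cv2.imread("pics/side0.png")[145:250,190:320]
cv2.imwrite("pics/si_crop.png",cv2.resize(b,None,fx=5,fy=5,interpolation=cv2.INTER_CUBIC))
E
```

```text
(no output)
```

View pics/sc_crop.png

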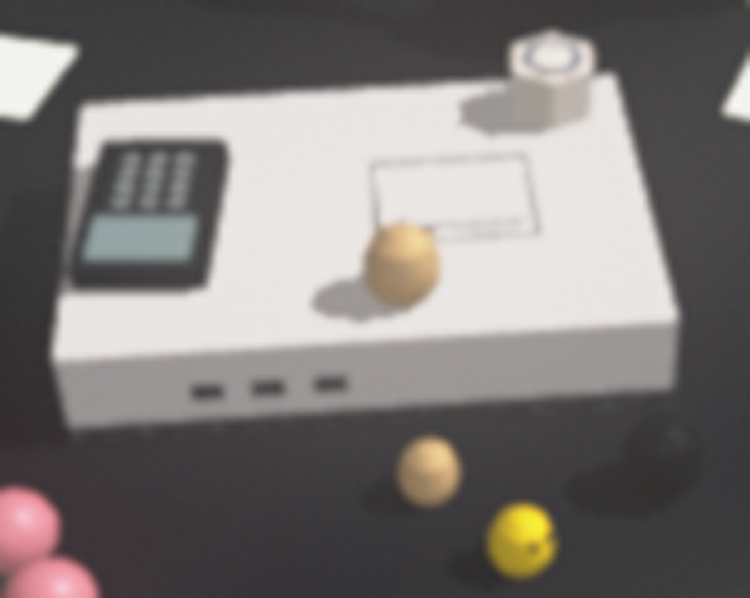

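View pics/si_crop.png

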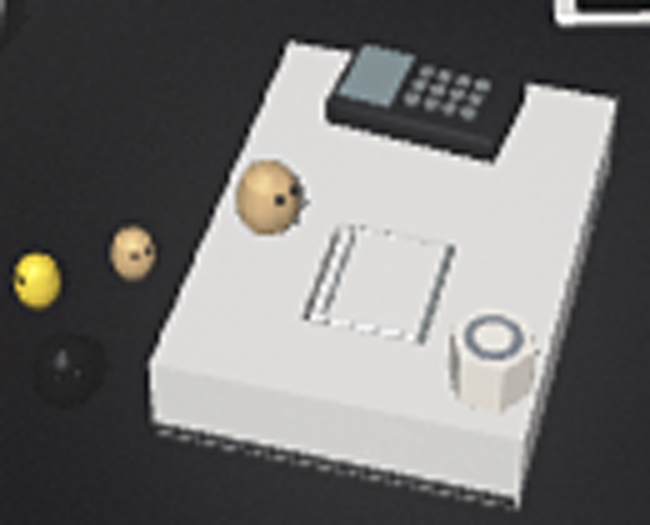

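The crops confirm the flap: a thin outline with a grey line near its far edge. The large tan doll is beyond it on the hub, and the small tan, yellow and black eggs are on the counter. Now I'll fit the hub pose from the top corners in both views.

```bash
cat > h.py <<'E'
import numpy as np
from scipy.spatial.transform import Rotation as Ro
from scipy.optimize import least_squares
def ray(c,u,v,z):
    o=-c["R"].T@c["t"]; d=c["R"].T@np.array([(u-c["cx"])/c["fx"],(v-c["cy"])/c["fy"],1.])
    return o+d*(z-o[2])/d[2]
def proj(c,X):
    p=X@c["R"].T+c["t"]; return np.c_[p[:,0]/p[:,2]*c["fx"]+c["cx"],p[:,1]/p[:,2]*c["fy"]+c["cy"]]
def rot2(a): return np.array([[np.cos(a),-np.sin(a)],[np.sin(a),np.cos(a)]])
def fit(h,w):
    f=lambda p:((h@rot2(p[2]).T+p[:2])-w).ravel()
    r=least_squares(f,[w[:,0].mean(),w[:,1].mean(),0]); return r.x,r.fun.reshape(-1,2)
E
python3 - <<'E'
from h import *
sc=dict(np.load("pics/scene0.npz")); si=dict(np.load("pics/side0.npz"))
S=lambda x,y:((x+.5)/5-.5+165,(y+.5)/4.6-.5+145); D=lambda x,y:((x+.5)/5-.5+190,(y+.5)/5-.5+145)
H=[(-.11,-.15),(-.11,.15),(.11,.15),(.11,-.15)]
F=[(-.037,.009),(-.037,.091),(.033,.091),(.033,.009)]
a=[S(80,103),S(615,74),S(678,318),S(53,358)]; af=[S(372,162),S(526,154),S(540,236)]
b=[D(617,98),D(522,437),D(152,367),D(290,43)]; bf=[D(452,246),D(424,340),D(306,317),D(340,228)]
wa=np.array([ray(sc,*p,.06)[:2] for p in a+af]); ha=np.array(H+F[:3])
wb=np.array([ray(si,*p,.06)[:2] for p in b+bf]); hb=np.array(H+F)
for h,w in((ha,wa),(hb,wb),(np.r_[ha,hb],np.r_[wa,wb])):
    x,r=fit(h,w); print(x.round(4),(r*1000).round(1).tolist())
p,_=x,r
np.save("hub.npy",x)
R=rot2(x[2])
d1=ray(sc,*S(402,275),.06+.012);d2=ray(si,*D(268,205),.06+.02)
pt=ray(si,*D(495,338),.096)
for q in(d1,d2,pt): print("hub frame",((q[:2]-x[:2])@R*1000).round(0))
E
```

```text
[ 0.5099 -0.0408 -0.0431] [[2.0, 2.4], [1.3, -0.8], [0.9, -0.7], [-0.5, 0.2], [0.6, 0.1], [-0.2, -1.0], [-4.0, -0.3]]
[ 0.5102 -0.041  -0.0323] [[0.5, 1.1], [-2.9, 1.9], [1.2, -1.2], [1.3, 0.1], [-0.4, -0.8], [0.6, 0.9], [-0.4, 1.1], [0.1, -3.2]]
[ 0.5101 -0.0409 -0.0377] [[2.9, 1.7], [0.6, -1.4], [0.3, -0.2], [0.5, 0.7], [0.7, -0.1], [-0.5, -1.2], [-4.3, -0.2], [-0.5, 1.8], [-2.2, 2.6], [1.9, -1.7], [0.3, -0.4], [-0.5, -0.5], [1.0, 1.2], [-0.1, 1.0], [0.0, -3.2]]
hub frame [76. 19.]
hub frame [75. 24.]
hub frame [-82. 111.]
```

```bash
cat >> h.py <<'E'
hub=np.load("hub.npy")
def W(x,y,z): # hub mm -> world m
    q=rot2(hub[2])@np.array([x,y])/1000+hub[:2]; return [q[0],q[1],z/1000]
def toolrot(tilt=0):
    c,s=np.cos(hub[2]),np.sin(hub[2])
    M=np.c_[[-s,c,0],[c,s,0],[0,0,-1.]]
    return (Ro.from_matrix(M)*Ro.from_euler('x',tilt)).as_rotvec()
E
python3 - <<'E'
from workcell import bot
from h import *
import cv2
print(bot.inverse_kinematics(W(15,50,160),toolrot()))
bot.set_gripper(0.0); print(bot.current_clock(),bot.current_opening())
bot.goto(W(15,50,150),toolrot())
print(bot.current_clock(),bot.current_ee_pos(),W(15,50,150),bot.current_joints(),bot.current_contact_force())
c=bot.read_camera("wrist");cv2.imwrite("pics/w1.png",c["pixels"]);np.savez("pics/w1.npz",**c)
c=bot.read_camera("side");cv2.imwrite("pics/s1.png",c["pixels"])
E
```

```text
[-0.21331267  0.08292437  1.79058632  0.          1.26808197 -1.74638396]
1.5 0.007712319173343521
3.7167 [0.52699566 0.00921199 0.15009886] [np.float64(0.5269455802243888), np.float64(0.008539894614676032), 0.15] [-2.12119105e-01  9.35503478e-02  1.79986760e+00  1.79937250e-04
  1.24801398e+00 -1.74613012e+00] [ 0.56623478 -0.44437727 -0.02630681]
```

View pics/w1.png

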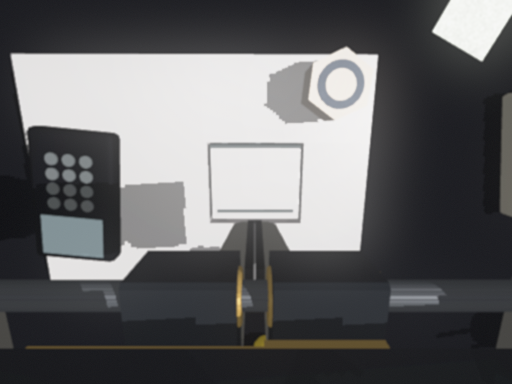

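View pics/s1.png

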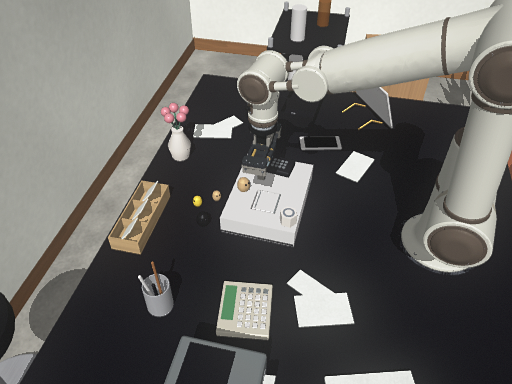

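The wrist view shows the opening outline clearly, with corners at about (208,144), (303,144), (301,221) and (209,222), and the grey line at row 210. I'll use it to check the pose.

```bash
python3 - <<'E'
from h import *
import cv2
c=dict(np.load("pics/w1.npz")); g=cv2.cvtColor(c["pixels"],cv2.COLOR_BGR2GRAY)
m=(g<165).astype(np.uint8); m=m[138:228,200:312]
ys,xs=np.nonzero(m[:75]); print(xs.min()+200,xs.max()+200,ys.min()+138)
R=rot2(hub[2])
for p in[(208,143.5),(303.5,143.5),(301,222),(208.8,222),(254,210.5)]:
    print(p,((ray(c,*p,.06)[:2]-hub[:2])@R*1000).round(1))
for p in[(12,54.5),(377.5,54.5)]: print(p,((ray(c,*p,.06)[:2]-hub[:2])@R*1000).round(1))
E
```

```text
208 302 143
(208, 143.5) [-36.1   9.2]
(303.5, 143.5) [-36.2  93.2]
(301, 222) [36.4 93.8]
(208.8, 222) [36.5  7.3]
(254, 210.5) [25.2 49.7]
(12, 54.5) [-108.1 -149.6]
(377.5, 54.5) [-108.3  151.2]
```

```bash
python3 - <<'E'
from h import *
d=rot2(hub[2])@np.array([.001,.0004]); hub[:2]+=d; np.save("hub.npy",hub)
import h
from workcell import bot
import cv2
bot.line_to(W(16,50,63),toolrot(),max_speed=.12)
print(bot.current_clock(),bot.current_contact_force()[2])
for z in(60,58.5,57.5,56.5,56,55.5,55,54.5,54):
    bot.line_to(W(16,50,z),max_speed=.03)
    f=bot.current_contact_force(); print(z,round(bot.current_clock(),2),(bot.current_ee_pos()[2]*1000).round(2),f.round(1))
    if f[2]>22: break
bot.line_to(W(16,50,165),max_speed=.15)
print(bot.current_clock())
for n in("wrist","side"):
    c=bot.read_camera(n);cv2.imwrite(f"pics/{n}2.png",c["pixels"])
E
```

```text
4.6917 0.03181871917538531
60 4.94 60.54 [-0.1 -0.2  1.1]
58.5 5.19 59.16 [-0.8  0.9  4.7]
57.5 5.44 57.9 [0.2 0.4 4.9]
56.5 5.69 56.78 [-0.8 -1.1  4.3]
56 5.94 56.23 [ 1.  -0.5  5.4]
55.5 6.19 55.75 [ 0.1 -0.3  5.2]
55 6.44 55.62 [-0.4  0.4  7.6]
54.5 6.69 55.49 [-2.2  0.3 11.1]
54 6.94 55.35 [-2.7  0.4 13.4]
7.8333
```

View pics/wrist2.png

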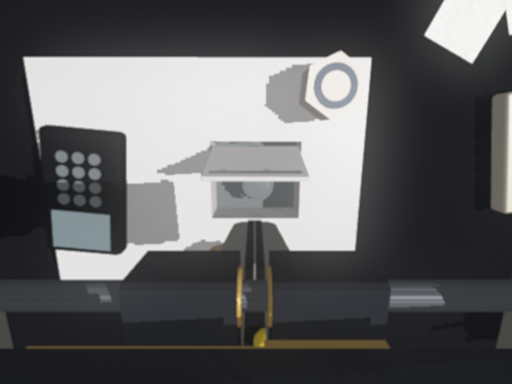

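View pics/side2.png

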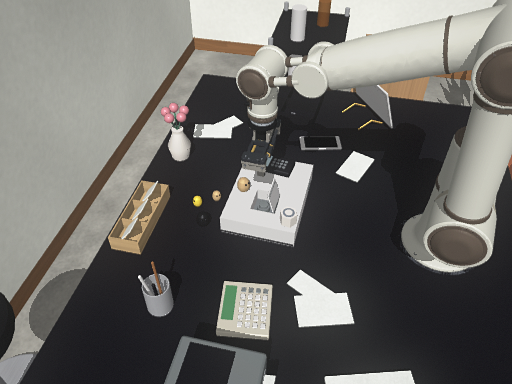

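The flap has popped open: in the wrist view its free edge is at row ~177, with the grey button visible at (258,188). I'll press the button with the hand tilted 10° so the gripper body stays clear of the flap's top edge.

```bash
python3 - <<'E'
from h import *
from workcell import bot
import cv2
r=toolrot(np.radians(10))
print(Ro.from_rotvec(r).as_matrix()[:,2].round(3))
bot.line_to(W(4,50,150),r,max_speed=.12)
print(bot.current_clock(),bot.current_joints().round(2))
c=bot.read_camera("wrist");cv2.imwrite("pics/w3.png",c["pixels"]);np.savez("pics/w3.npz",**c)
c=bot.read_camera("scene");cv2.imwrite("pics/s3.png",cv2.resize(c["pixels"][110:240,165:315],None,fx=4,fy=4))
E
```

```text
[-0.174  0.007 -0.985]
8.2583 [-0.2   0.22  1.68 -0.03  1.42 -1.73]
```

View pics/w3.png

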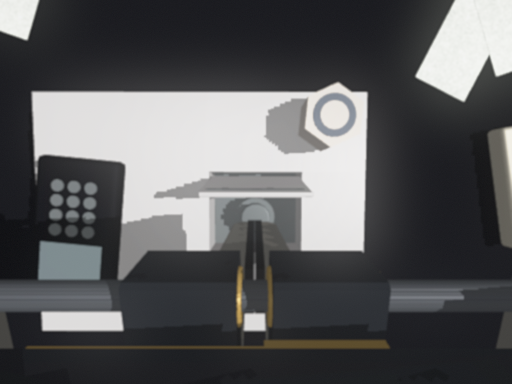

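View pics/s3.png

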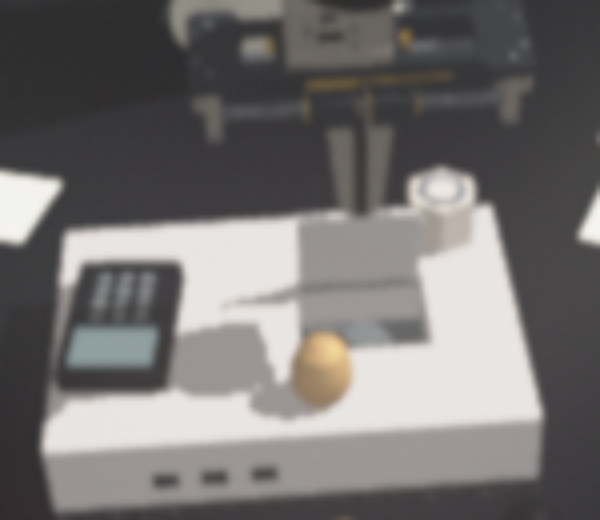

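```bash
python3 - <<'E'
from h import *
from workcell import bot
import cv2
c=dict(np.load("pics/w3.npz"))
print("pred edge for 1.3,1.4,1.5:",[proj(c,np.array([W(-35+66*np.cos(a),50,60+66*np.sin(a))]))[0].round(0) for a in(1.3,1.4,1.5)])
bot.line_to(W(0,50,58),max_speed=.12)
print(bot.current_clock(),bot.current_contact_force().round(1))
for z in(49,47,45.5,44.5,43.5,42.7,42):
    bot.line_to(W(0,50,z),max_speed=.04)
    f=bot.current_contact_force(); print(z,round(bot.current_clock(),2),(bot.current_ee_pos()[2]*1000).round(2),f.round(1))
    if f[2]>16 or abs(f[0])>12: break
bot.hold(.2)
f=bot.current_contact_force(); print((bot.current_ee_pos()[2]*1000).round(2),f.round(1))
c=bot.read_camera("side");cv2.imwrite("pics/s4.png",cv2.resize(c["pixels"][145:250,190:320],None,fx=5,fy=5))
E
```

```text
pred edge for 1.3,1.4,1.5: [array([255., 199.]), array([255., 190.]), array([255., 180.])]
9.275 [ 0.1  0.3 -0.3]
49 9.65 49.07 [-0.8  0.3  0.7]
47 9.9 47.23 [-0.2 -0.3  2.6]
45.5 10.15 45.72 [-0.9  0.5  3.6]
44.5 10.4 44.67 [-0.5  0.1  4.5]
43.5 10.65 43.72 [ 0.5 -0.5  5.5]
42.7 10.9 43.57 [-1.2  0.9  9.6]
42 11.15 43.42 [-3.6  0.9 12.7]
43.42 [-1.9  0.5 14.2]
```

View pics/s4.png

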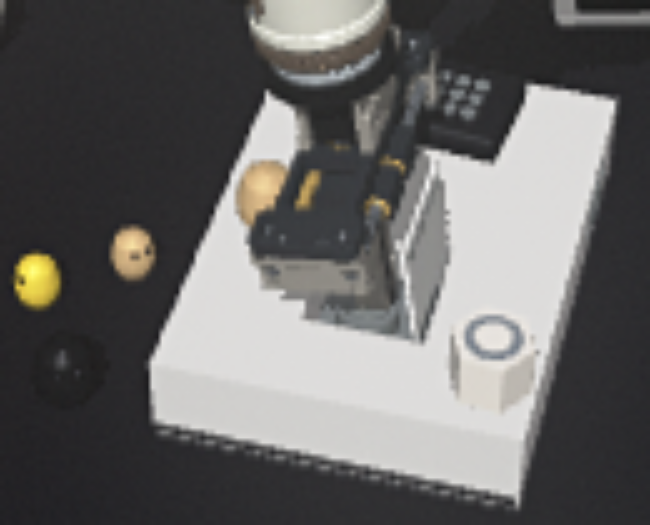

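The button reached its stop: force climbed from 5 to 14 N at a constant 43.4 mm, after about 5 mm of travel. Next I'll back off, go round to the robot side and check the button has sprung back.

```bash
python3 - <<'E'
from h import *
from workcell import bot
import cv2
bot.line_to(W(0,50,60),max_speed=.06)
print(bot.current_contact_force().round(1))
bot.line_to(W(4,50,155),max_speed=.15)
c=bot.read_camera("scene");cv2.imwrite("pics/s5.png",cv2.resize(c["pixels"][110:240,165:315],None,fx=4,fy=4))
bot.line_to(W(-62,50,155),toolrot(),max_speed=.12)
c=bot.read_camera("side");cv2.imwrite("pics/s5b.png",cv2.resize(c["pixels"][145:250,190:320],None,fx=5,fy=5))
bot.line_to(W(-62,50,108),max_speed=.1)
print(bot.current_clock(),bot.current_contact_force().round(1),bot.current_joints().round(2))
c=bot.read_camera("side");cv2.imwrite("pics/s6.png",cv2.resize(c["pixels"][145:250,190:320],None,fx=5,fy=5))
E
```

```text
[-0.2 -1.4  0. ]
14.05 [ 0.5  0.3 -0.3] [-0.24 -0.05  2.04 -0.    1.16 -1.78]
```

View pics/s5b.png

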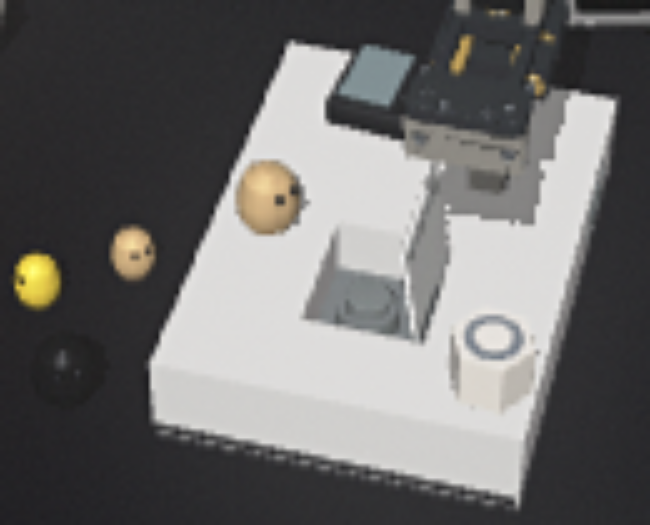

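View pics/s6.png

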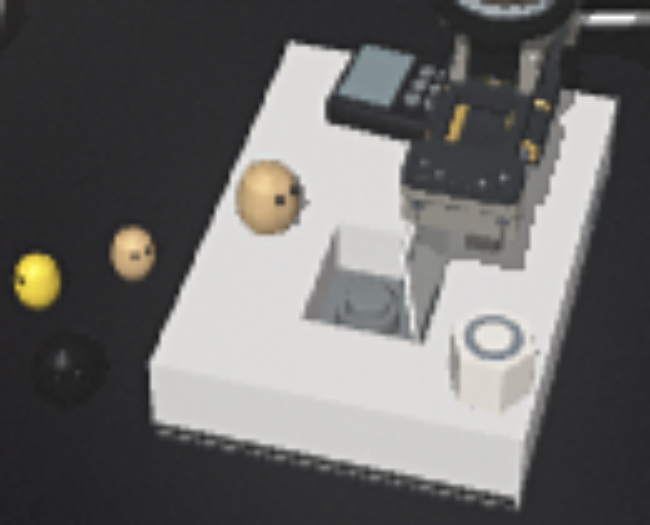

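The button stands up again in the opening at crop (370,290), the flap is upright and the fingers are on its robot side. Now I'll push it over along an arc and press it in.

```bash
python3 - <<'E'
from h import *
from workcell import bot
import cv2
for th in(1.4,1.2,1.0,.8,.6,.4,.2,.05):
    r=50+9*(1.4-th)/1.4
    bot.line_to(W(-35+r*np.cos(th)-10,50,60+r*np.sin(th)),max_speed=.08)
    f=bot.current_contact_force(); print(th,round(bot.current_clock(),2),f.round(1))
    if np.linalg.norm(f)>25: print("STOP");break
else:
    for z in(60,58,57,56,55.5,55,54.5,54):
        bot.line_to(W(16,50,z),max_speed=.03)
        f=bot.current_contact_force(); print(z,(bot.current_ee_pos()[2]*1000).round(2),f.round(1))
        if f[2]>22: break
    bot.line_to(W(16,50,70),max_speed=.06)
    print(bot.current_contact_force().round(1))
    bot.line_to(W(10,50,160),max_speed=.15)
print(bot.current_clock())
for n in("wrist","side"):
    c=bot.read_camera(n);cv2.imwrite(f"pics/{n}7.png",c["pixels"])
cv2.imwrite("pics/s7.png",cv2.resize(c["pixels"][145:250,190:320],None,fx=5,fy=5))
E
```

```text
1.4 14.57 [-0.4  0.6  0.9]
1.2 14.84 [-0.5 -0.5 -0.3]
1.0 15.12 [-0.7  0.7  1.6]
0.8 15.41 [-1.7  0.1 -0.3]
0.6 15.69 [-2.7  0.1  1.8]
0.4 15.98 [-1.4  0.4  1.9]
0.2 16.27 [-1.5 -0.1  3.2]
0.05 16.53 [-1.2 -0.1  3. ]
60 60.19 [-0.9 -0.3  4.8]
58 58.16 [-2.4  0.7  4.7]
57 57.16 [-1.7 -0.5  5.5]
56 56.16 [-1.7 -0.8  4.2]
55.5 55.75 [-2.3 -0.5  5.7]
55 55.62 [-3.6 -0.7  9. ]
54.5 55.5 [-4.1  0.3 12.1]
54 55.4 [-6.2  0.6 14.5]
[ 0.1  0.7 -0.3]
19.725
```

View pics/wrist7.png

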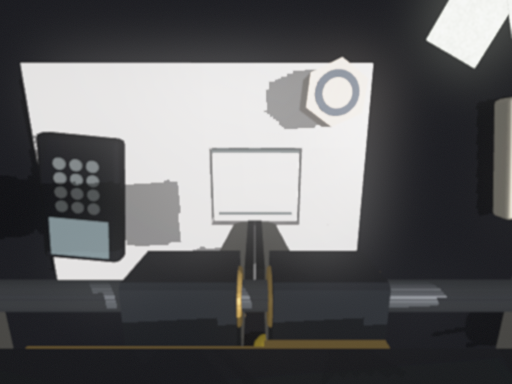

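View pics/s7.png

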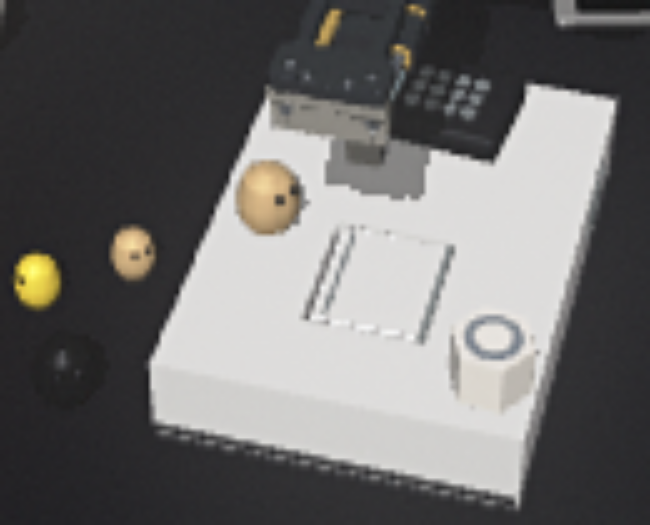

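The flap is flush again, with its outline as at the start, and the doll, pot and reader are at the same pixels as before. I'll confirm once more that it stays shut, then hand in.

```bash
python3 - <<'E'
from workcell import bot
import cv2,numpy as np
bot.hold(.7)
c=bot.read_camera("side")["pixels"].astype(int); a=cv2.imread("pics/side0.png").astype(int)
for n,(u0,u1,v0,v1) in dict(flap=(250,283,188,216),doll=(236,252,180,194),pot=(278,300,206,230)).items():
    print(n,abs(c-a)[v0:v1,u0:u1].mean().round(2))
print(bot.current_clock(),bot.current_contact_force().round(1)); bot.job_done()
E
```

```text
flap 0.61
doll 0.67
pot 0.66
20.575 [ 0.2  0.9 -0.9]
the job is handed in; nothing more can be done
```

The reset is done and the job was handed in at 20.6 s, under the 42 s limit.

- **Flap opened:** I pressed it with the closed fingertips to its stop, and it popped upright.
- **Button reset:** I pushed it about 5 mm down to its stop, reaching about 14 N, and saw it standing up again afterwards.
- **Flap shut:** I pushed it over from the robot side and pressed it in to its stop, again about 14 N.

About a second and a half after I let go, the flap was still flush. In the side view, the flap, doll and pot areas matched the starting picture. I did not compare the reader numerically, but it looked unmoved. The robot was clear, with no contact force beyond noise.

No check failed. The only disagreement was a 1–2 mm difference in hub position between the cameras, so I shifted my estimate by about 1 mm.

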